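Slide the spacer along the rail into the corner nest

TASK

With the fingertips only, push the flat steel spacer on the marking-out plate flat against the long rail, out in the open part ahead of the corner pocket. Then, keeping it against the rail, slide it along into the pocket until it sits square and snug against both the rail and the end stop, and take the hand away. Never lift the spacer off the plate or tip it up, and do not disturb the two slugs, the brass disc or the hammer.

Things in the scene. Friction and masses are not known exactly. Their poses are not given: they have to be found in the camera images.
- nest_plate: Fixed ground-metal plate, 150 (x) x 240 (y) x 12 mm thick, on the bench, turned up to 20 degrees either way. Origin on the bench top, z up; the plate spans x -80 to +70 and y -120 to +120 mm, top at z = 12 mm. Three dark steel bars (rail, end stop, cheek) stand 10 mm above it, tops at z = 22 mm; together they make the corner pocket, 40 mm wide, open towards -y.
- rail (a point): Top edge of the long rail's working face, at plate x = +40, y = 0, z = 22 mm; the face looks to plate -x. The rail lies on the plate's far (+x) side, is 14 mm wide and runs from plate y = -106 to +109 mm. Axes as the plate's.
- stop (a point): Top edge of the end stop's working face, at plate x = +22, y = +95, z = 22 mm; the face looks to plate -y. The stop lies across the plate's +y end, x from -21 to +54 mm, 14 mm thick. Axes as the plate's.
- cheek (a point): Corner of the short cheek bar opposite the rail, at plate x = 0, y = +60, z = 22 mm: its face towards the rail is at x = 0, it is 14 mm wide (x -14 to 0), with a round nose of 7 mm radius at y = +60, and runs to the stop. Axes as the plate's.
- pocket (a point): Point on the plate's top (z = 12 mm in the plate's frame) at plate x = +22, y = +70 mm: where the spacer's origin lies when it sits fully home against rail and stop. Axes as the plate's: +x towards the rail, +y along the rail towards the stop.
- spacer: Loose flat steel spacer block, 36 (x) x 50 (y) x 14 mm high, about 0.2 kg, with two dark round marks on top, lying on the plate away from the rail and away from the pocket. Origin: centre of its underside, z up. Its long side (y) starts within 30 degrees of the rail's direction and ends along the rail. Ground and oiled: it slides easily, under 1 N; a fingertip holds better on it than it holds on the plate.
- slug_large: Bystander: round steel slug, 60 mm diameter, 40 mm high, standing on the bench off one end of the plate. Origin: centre of its underside.
- slug_small: Bystander: round steel slug, 40 mm diameter, 35 mm high, standing on the bench off the other end of the plate. Origin: centre of its underside.
- disc: Bystander: flat round brass disc, 28 mm diameter, 10 mm high, lying on the plate at its near (-x) edge, on the pocket's side. Origin: centre of its underside.
- hammer: Bystander: hand hammer, 240 mm long, lying on the bench beyond the rail, roughly along it. Its long axis is x, handle to -x.
Things that resemble listed ones, but are neither listed nor needed, are in the scene too. There is more than one size of the spacer; the one meant has the size given above.

How it is judged (in metres and radians):
On the way, in this order (a step that is already met when the one before it is completed fails the run):
1. the spacer lies flat against the rail (within 3 mm, square within 4 degrees), still at least 40 mm short of home (x of spacer in the frame of pocket between -0.003 and 0.003 m and angle between the y axis of spacer and the y axis of pocket, either way round below 0.07 rad and y of spacer in the frame of pocket below -0.04 m), for 0.1 s.
2. the spacer is in the corner pocket, within 3 mm of both rail and stop (x of spacer in the frame of pocket between -0.003 and 0.003 m and angle between the y axis of spacer and the y axis of pocket, either way round below 0.07 rad and y of spacer in the frame of pocket between -0.003 and 0.003 m), for 0.2 s.
At the end, for the whole second after the job is handed in: The spacer lies flat and at rest on the plate in the pocket, within 3 mm of the rail and within 3 mm of the end stop, square to them within 4 degrees (all of step 2 and z of spacer in the frame of pocket below 0.002 m and angle between spacer's own z axis and vertical below 0.05 rad and linear speed of spacer below 0.01 m/s); the robot touches nothing.
It fails at once if the spacer is lifted more than 4 mm off the plate (z of spacer in the frame of pocket above 0.004 m).
It fails at once if the spacer is tipped by more than 9 degrees (angle between spacer's own z axis and vertical above 0.15 rad).
It fails at once if on the last 40 mm to the pocket the spacer is more than 6 mm away from the rail (y of spacer in the frame of pocket above -0.04 m and x of spacer in the frame of pocket below -0.006 m).
It fails at once if a slug, the brass disc or the hammer is moved more than 10 mm (distance of any of slug_large, slug_small, disc, hammer from where it was at the start of the episode above 0.01 m).
It also fails if it takes over 54 s, if anything falls off the work surface, if the arm or the gripper's body presses on something with over 40 N, if the wrist force passes 120 N, or if a joint passes its speed limit or range.

ROBOT

A 6-joint arm with a two-finger parallel gripper is mounted at the origin on the work surface. World frame = base frame: x ahead of the robot, y to its left, z up, the work surface at z = 0. Lengths are in m, angles in degrees, forces in N, time in s.
With the tool pointing down it reaches from about 0.4 to 0.825 m from the base axis. Payload 7 kg.
Tool frame: the origin (TCP) lies midway between the tips of the shut fingers; the grasp point (between the pads) lies 19 mm behind it; z points along the fingers, y is the line along which they close (so a half turn about z gives the same grasp; the last joint's range is limited). The gripper opens to 88 mm and grips with 3 to 60 N. Pads are 19 mm wide; open, the fingers measure 130 mm over their backs; the gripper's body (78 mm by 193 mm) begins 47 mm behind the grasp point.
Start: joints at [-53.107, 20.546, 0.682, 0, -70.136, -16.507], TCP at [0.235, -0.633, 0.227] pointing down, gripper open.
Joint ranges: [-176.03, 176.03], [-82.01, 121.73], [-58.28, 71.71], [-173.87, 95.51], [-174.79, -0.11], [-173.66, 173.66]. Speed limits (degrees/s): [136.94, 136.94, 172.46, 180, 180, 180].

INTERFACE

Orientations are given as [roll, pitch, yaw] about the fixed x, y, z axes, in that order (R = Rz(yaw) Ry(pitch) Rx(roll)).
In Python, from plant import r gives the robot as it stands. The module is installed in compiled form; this text tells all that it offers.
- The arm moves only by the tool play_rows, never from a script. Its argument "rows" is a list of rows, each an object with "slide": the shift along the tool's x, y, z as a fraction of full scale, a list of three; "delta_rot": the turn, a rotation vector about the tool's x, y, z as a fraction of full scale, a list of three; "fingers": the opening, from -1 (shut) to 1 (fully open). In form: [{"slide": [x, y, z], "delta_rot": [rx, ry, rz], "fingers": fingers}, ...]. A call has 1 to 8 rows; each row shifts and turns the commanded pose from where the row before left it, along the tool's axes as they then stand; what a row does not reach is not made up. Full scale, the value 1, is 0.15 m for a shift and 0.08 rad for a turn. A row lasts 1/8 s, in which the tool goes at most 62.5 mm and 10.7 degrees, less where a joint would pass 70% of its speed; a pose out of reach is approached as far as the arm can. A call with a number of a shift or a turn outside -1 to 1 is refused whole. A call with a gripper value outside its range is refused whole. The fingers move at their own pace and stop on an object; "squeeze" is the grip in N (left out, the last holds). Time passes only in rows, so rows that do not move let the fingers close. It gives the time, the measured TCP pose, the force, the opening and the grip force at its end, in the units of the state.
- r.get_state(): the state, without advancing time (a new reading comes with each control period).
- r.capture(name): name is "side" or "top"; returns a dict with "image" (420x560x3 uint8, blue, green, red), "fx", "fy", "cx", "cy" (pixels), "R" (3x3) and "t" (3): a world point X has camera coordinates R X + t. Camera axes: x right, y down, z forward; pixel columns grow to the right and rows downward; lengths in m; the calibration is good to about 2 mm. A picture is of the moment at which its call begins. There is no depth.
- r.close_job(): hands the job in; it is judged then, once.
The state is a dict: "time_s": time; "joints": joint angles; "qd": joint speeds; "joint_torque": joint torques, N m; "tcp_pos": TCP position; "eef_rot": TCP orientation; "contact_force": force on the tool from outside, world axes, zero at the start; "moment": the same for the moment, N m; "gripper_width": finger opening in m; "gripper_force": force on a finger pad.
Only numpy, scipy, OpenCV 4.12 (cv2) and the standard library are available. Lean on these libraries where they do the work, as an engineer would, in place of code of your own. Each camera call takes 0.05 s, during which the arm holds its last target. There are 200 camera calls.

## Working session

There is one attempt and no reset: what is moved stays moved. The work goes in short steps, Python scripts to look and compute and a tool call to move; the robot and the scene stay as the last step left them, time stands still between calls to the robot, and variables do not carry over. Pictures are saved under pics/ and viewed, at most 10 in all, crops included, and the job is handed in when it is done.

Besides the shell and the picture viewer there is one more tool, called after "Emit:" as name(argument=value, ...) on one line, values as JSON. play_rows: Moves the arm, as the interface text tells. Shift numbers are shares of 0.15 m and turn numbers shares of 0.08 rad, none past 1 either way. Its arguments: {"type":"object","properties":{"rows":{"type":"array"},"squeeze":{"type":"number"}},"required":["rows"]}

```bash
mkdir -p pics; cat > h.py <<'E'
import numpy as np, cv2
from plant import r
def cap(n,f=None):
    c=r.capture(n)
    if f: cv2.imwrite('pics/'+f,c['image'])
    return c
def ray(c,u,v,z):
    R=np.array(c['R']);t=np.array(c['t']).ravel();o=-R.T@t
    d=R.T@np.array([(u-c['cx'])/c['fx'],(v-c['cy'])/c['fy'],1])
    return o+d*(z-o[2])/d[2]
def proj(c,X):
    p=np.array(c['R'])@np.array(X)+np.array(c['t']).ravel()
    return np.array([c['fx']*p[0]/p[2]+c['cx'],c['fy']*p[1]/p[2]+c['cy']])
E
python3 - <<'E'
from h import *
for n in('top','side'):
    c=cap(n,n+'0.png'); R=np.array(c['R']);print(n,c['fx'],-R.T@np.array(c['t']).ravel(),R.round(2).tolist())
s=r.get_state();print(s['tcp_pos'],s['eef_rot'],s['time_s'],s['contact_force'],s['gripper_width'])
E
```

```text
top 388.3456661666219 [0.44002653 0.01641444 0.74351312] [[0.17, -0.99, -0.0], [-0.96, -0.16, -0.22], [0.21, 0.04, -0.98]]
side 450.79864007254804 [ 0.17151209 -0.37571661  0.6535507 ] [[0.71, -0.7, 0.01], [-0.51, -0.52, -0.68], [0.48, 0.49, -0.73]]
[ 0.23496537 -0.63231504  0.22571353] [ 1.79913527e+02 -8.46775905e-03 -1.59616304e+02] 0.1 [0.9105422  0.43851034 0.01816289] 0.08770432379698068
```

View pics/top0.png

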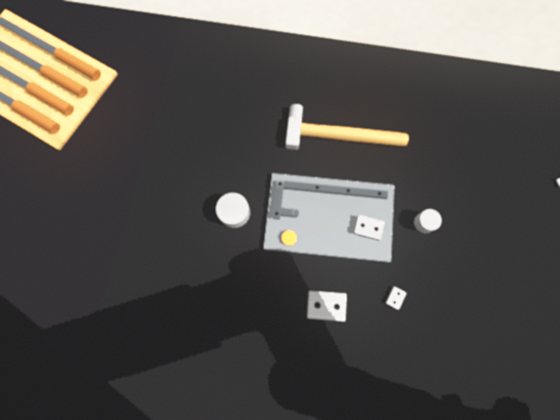

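View pics/side0.png

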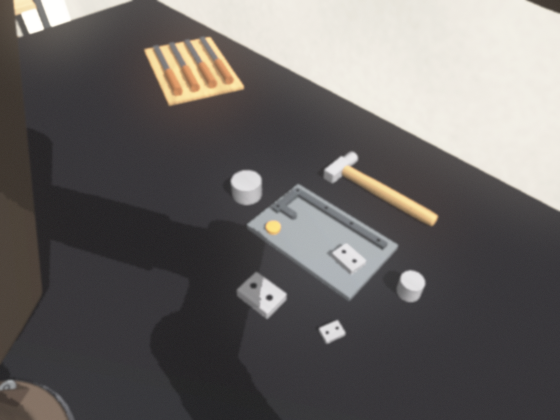

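The top view shows the plate (265–395, 175–260), with the rail along its upper edge, the pocket at its left end and the spacer at about (369,227). The disc is at (289,238) and the slugs are at (233,210) and (429,221). The side view agrees, with the spacer at about (348,257).

```bash
cat >> h.py <<'E'
def outline(c,box,lo):
    x0,y0,x1,y1=box;k=4
    g=cv2.cvtColor(c['image'],cv2.COLOR_BGR2GRAY)[y0:y1,x0:x1]
    g=cv2.resize(g,None,fx=k,fy=k,interpolation=cv2.INTER_CUBIC)
    m=(g>lo).astype(np.uint8)
    cs,_=cv2.findContours(m,cv2.RETR_EXTERNAL,cv2.CHAIN_APPROX_NONE)
    q=max(cs,key=cv2.contourArea)[:,0,:].astype(float)
    return (q+.5)/k-.5+[x0,y0]
def rect(c,q,z):
    P=np.array([ray(c,u,v,z)[:2] for u,v in q])*1000
    (ctr,wh,a)=cv2.minAreaRect(P.astype(np.float32)); 
    if wh[0]>wh[1]: a-=90; wh=wh[::-1]
    return np.array(ctr)/1000,wh,(a+90)%180-90   # a: yaw of short axis (+x) from world x
E
python3 - <<'E'
from h import *
B={'top':((255,165,405,270),(340,205,392,247)),'side':((240,180,402,298),(325,237,372,277))}
for n in B:
    c=cap(n)
    g=cv2.cvtColor(c['image'],cv2.COLOR_BGR2GRAY)
    print(n,'plate',rect(c,outline(c,B[n][0],85),.012))
    for lo in(185,200,215): print('sp',lo,rect(c,outline(c,B[n][1],lo),.026))
    x0,y0,x1,y1=B[n][0]
    cv2.imwrite('pics/c%s.png'%n,cv2.resize(c['image'][y0:y1,x0:x1],None,fx=4.8,fy=4.8,interpolation=cv2.INTER_CUBIC))
    u,v=(369,227) if n=='top' else (348,257)
    print('gray row',g[v-12 if n=='top' else v,u-22:u+22])
    for nm,p,z in (('L',[(233,210),(247,187)],.03),('S',[(429,221),(411,286)],.03)): print(nm,ray(c,*p[n=='side'],z))
E
```

```text
top plate (array([ 0.60203088, -0.04464099]), (155.2264404296875, 244.1180877685547), 3.617582321166992)
sp 185 (array([ 0.5923714 , -0.11253302]), (79.44876861572266, 100.43301391601562), 9.441802978515625)
sp 200 (array([ 0.5923714 , -0.11253302]), (79.44876861572266, 100.43301391601562), 9.441802978515625)
sp 215 (array([ 0.59153473, -0.1201441 ]), (37.18632888793945, 51.688053131103516), -6.1532135009765625)
gray row [205 204 197 176 172 175 178 178 183 190 193 204 224 231 229 225 218 214
 214 210 205 201 202 202 203 203 205 204 204 204 205 206 204 206 205 205
 205 204 205 205 204 204 205 205]
L [0.57947735 0.13805081 0.03      ]
S [ 0.61891185 -0.22709788  0.03      ]
side plate (array([ 0.60030927, -0.04653412]), (160.60984802246094, 247.6053009033203), 3.517721176147461)
sp 185 (array([ 0.58902618, -0.12220352]), (44.62364196777344, 59.45576095581055), -6.094871520996094)
sp 200 (array([ 0.59128027, -0.12138489]), (35.42237091064453, 53.13382339477539), -5.8765869140625)
sp 215 (array([ 0.59115735, -0.12096301]), (32.8992805480957, 49.77769470214844), -5.643226623535156)
gray row [181 180 177 174 167 153 139 128 129 144 167 193 214 223 225 225 226 226
 226 227 228 227 228 229 228 227 225 223 224 226 228 231 231 231 229 225
 217 203 192 185 182 181 182 181]
L [0.57600797 0.12930015 0.03      ]
S [ 0.61369598 -0.23224217  0.03      ]
```

View pics/ctop.png

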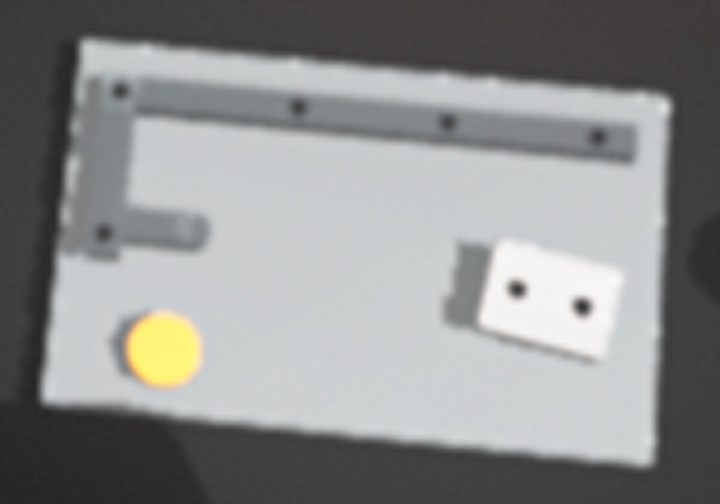

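The crop shows the rail's foot edge from about (135,113) to (635,160), and the stop face at about x = 130. The spacer is at (555,300), turned about 10° clockwise from the plate, and the disc is clear of it.

```bash
cat >> h.py <<'E'
YAW=np.radians(3.6);O=np.array([.6065,-.0453])
def toP(X):
    d=np.array(X)[:2]-O;c,s=np.cos(YAW),np.sin(YAW);return np.array([c*d[0]+s*d[1],-s*d[0]+c*d[1]])*1000
def toW(p):
    c,s=np.cos(YAW),np.sin(YAW);x,y=np.array(p)/1000;return O+[c*x-s*y,s*x+c*y]
E
python3 - <<'E'
from h import *
c=cap('top')
for p in [(135,113),(635,160),(130,115),(127,205)]:
    u,v=p[0]/4.8+255-.4,p[1]/4.8+165-.4;print(p,toP(ray(c,u,v,.012)))
print('sp',toP([.5913,-.1208]),'S',toP([.615,-.23]))
# plate frame directions in tool after yaw -176.4; start target above (-62,-74)
s=r.get_state();print(toP(s['tcp_pos']),s['tcp_pos'])
R=cv2.Rodrigues
from scipy.spatial.transform import Rotation as Ro
T=Ro.from_euler('xyz',s['eef_rot'],degrees=True).as_matrix()
w=toW((-62,-74));d=np.array([*w,.08])-s['tcp_pos'];print('tool delta now/.15',T.T@d/.15)
E
```

```text
(135, 113) [41.51470876 96.54208153]
(635, 160) [  42.44709074 -106.50551957]
(130, 115) [40.46881686 98.47900147]
(127, 205) [ 2.99233375 95.79533694]
sp [-19.9106905 -74.3966021] S [  -3.11418177 -184.86925616]
[-407.61651225 -562.74523901] [ 0.23502289 -0.63252924  0.22611078]
tool delta now/.15 [-3.14689658  2.45347592  0.97558517]
```

Emit:
play_rows(rows=[{"slide":[-0.39,0.3,0],"delta_rot":[0,0,0],"fingers":-1},{"slide":[-0.39,0.3,0],"delta_rot":[0,0,0],"fingers":-1},{"slide":[-0.39,0.3,0],"delta_rot":[0,0,0],"fingers":-1},{"slide":[-0.39,0.3,0],"delta_rot":[0,0,0],"fingers":-1},{"slide":[-0.39,0.3,0],"delta_rot":[0,0,0],"fingers":-1},{"slide":[-0.39,0.3,0],"delta_rot":[0,0,0],"fingers":-1},{"slide":[-0.39,0.3,0],"delta_rot":[0,0,0],"fingers":-1},{"slide":[-0.39,0.3,0],"delta_rot":[0,0,0],"fingers":-1}])

```text
time_s: 1.25
tcp_pos: [0.5012, -0.207, 0.2269]
eef_rot: [-180.0, 0.0, -159.6]
contact_force: [2.2, -1.1, -0.4]
gripper_width: 0.013
gripper_force: 0.0
```

Emit:
play_rows(rows=[{"slide":[0,0,0.25],"delta_rot":[0,0,0.92],"fingers":-1},{"slide":[0,0,0.25],"delta_rot":[0,0,0.92],"fingers":-1},{"slide":[0,0,0.25],"delta_rot":[0,0,0.92],"fingers":-1},{"slide":[0,0,0.1],"delta_rot":[0,0,0.9],"fingers":-1},{"slide":[0,0,0],"delta_rot":[0,0,0],"fingers":-1},{"slide":[0,0,0],"delta_rot":[0,0,0],"fingers":-1}])

```text
time_s: 2.0
tcp_pos: [0.501, -0.209, 0.0999]
eef_rot: [-180.0, 0.1, -176.3]
contact_force: [0.2, -0.4, 0.5]
gripper_width: 0.0004
gripper_force: 0.0
```

```bash
cat >> h.py <<'E'
from scipy.spatial.transform import Rotation as Ro
def st():
    s=r.get_state();print('t',s['time_s'],'P',toP(s['tcp_pos']).round(1),'z',round(s['tcp_pos'][2]*1000,1),'rot',np.round(s['eef_rot'],2),'F',np.round(s['contact_force'],1),'w',s['gripper_width']);return s
def dl(p,z):
    s=st();T=Ro.from_euler('xyz',s['eef_rot'],degrees=True).as_matrix()
    print('delta',(T.T@(np.array([*toW(p),z])-s['tcp_pos'])/.15).round(3))
E
python3 -c "
from h import *
dl((-62,-74),.016)"
```

```text
t 2.0 P [-115.5 -156.8] z 99.9 rot [-1.7998e+02  6.0000e-02 -1.7629e+02] F [ 0.2 -0.4  0.5] w 0.000444581754238396
delta [-0.357  0.551  0.56 ]
```

Emit:
play_rows(rows=[{"slide":[-0.18,0.28,0],"delta_rot":[0,0,0],"fingers":-1},{"slide":[-0.18,0.27,0],"delta_rot":[0,0,0],"fingers":-1},{"slide":[0,0,0.3],"delta_rot":[0,0,0],"fingers":-1},{"slide":[0,0,0],"delta_rot":[0,0,0],"fingers":-1},{"slide":[0,0,0],"delta_rot":[0,0,0],"fingers":-1}])

```text
time_s: 2.62
tcp_pos: [0.5498, -0.1236, 0.0556]
eef_rot: [-180.0, 0.1, -176.4]
contact_force: [-0.7, -0.1, -0.3]
gripper_width: 0.0004
gripper_force: 0.0
```

```bash
python3 -c "
from h import *
dl((-62,-74),.016)
c=cap('side');cv2.imwrite('pics/s1.png',cv2.resize(c['image'][170:310,230:420],None,fx=4,fy=4))"
```

```text
t 2.625 P [-61.5 -74.6] z 55.6 rot [-1.7997e+02  7.0000e-02 -1.7636e+02] F [-0.7 -0.1 -0.3] w 0.0003508839136395497
delta [0.003 0.004 0.264]
```

View pics/s1.png

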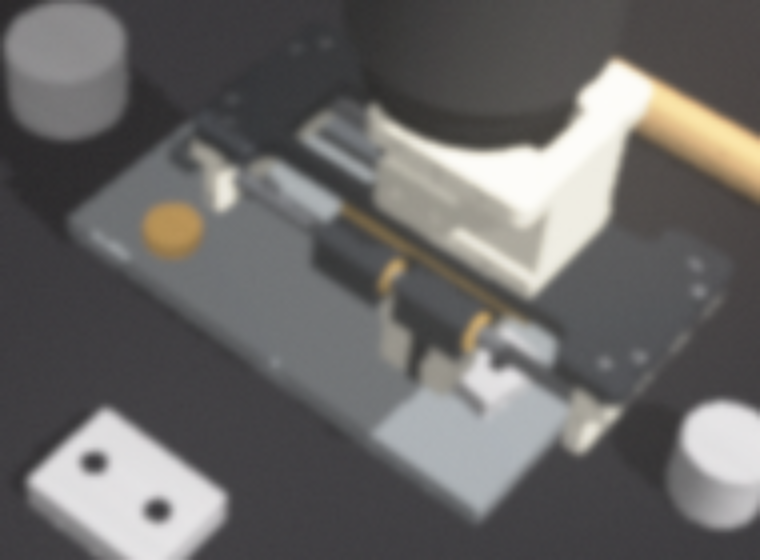

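The picture shows the shut fingertips at about (420,360), just behind the spacer at (490,385), with the disc and slugs clear. Next I descend and push slowly towards the rail.

Emit:
play_rows(rows=[{"slide":[0,0,0.13],"delta_rot":[0,0,0],"fingers":-1},{"slide":[0,0,0.13],"delta_rot":[0,0,0],"fingers":-1},{"slide":[0,0,0],"delta_rot":[0,0,0],"fingers":-1},{"slide":[0,0,0],"delta_rot":[0,0,0],"fingers":-1}])

```text
time_s: 3.18
tcp_pos: [0.55, -0.1235, 0.0166]
eef_rot: [-180.0, 0.1, -176.4]
contact_force: [-0.4, 0.1, 1.1]
gripper_width: 0.0004
gripper_force: 0.0
```

Emit:
play_rows(rows=[{"slide":[-0.04,0,0],"delta_rot":[0,0,0],"fingers":-1},{"slide":[-0.04,0,0],"delta_rot":[0,0,0],"fingers":-1},{"slide":[-0.04,0,0],"delta_rot":[0,0,0],"fingers":-1},{"slide":[-0.04,0,0],"delta_rot":[0,0,0],"fingers":-1},{"slide":[-0.04,0,0],"delta_rot":[0,0,0],"fingers":-1},{"slide":[0,0,0],"delta_rot":[0,0,0],"fingers":-1}])

```text
time_s: 3.92
tcp_pos: [0.5796, -0.1212, 0.0149]
eef_rot: [-180.0, 0.0, -176.4]
contact_force: [-0.5, -0.1, 0.5]
gripper_width: 0.0001
gripper_force: 0.0
```

```bash
python3 -c "
from h import *
st()
c=cap('top');cv2.imwrite('pics/t2.png',cv2.resize(c['image'][150:270,250:410],None,fx=4,fy=4))
c=cap('side');cv2.imwrite('pics/s2.png',cv2.resize(c['image'][200:300,310:420],None,fx=5,fy=5))"
```

```text
t 3.925 P [-31.6 -74.1] z 14.9 rot [-1.8000e+02  1.0000e-02 -1.7638e+02] F [-0.5 -0.1  0.5] w 0.00012266999002302954
```

View pics/s2.png

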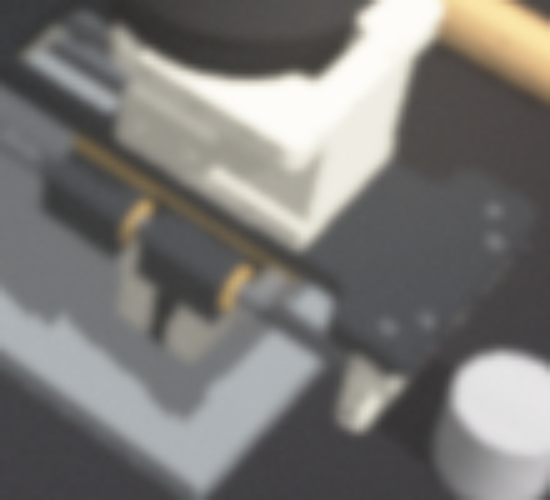

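The spacer is hidden behind the gripper. The fingers are square to the plate, and there is a white bracket under the gripper body at about (380,285) in the full image. I'll check the bracket's height.

```bash
python3 -c "
from h import *
c=cap('side')
for z in(.03,.05,.07,.09):print(z,toP(ray(c,381,285,z)), toP(ray(c,365,270,z)))"
```

```text
0.03 [ -35.82939383 -149.44009208] [ -28.6144707  -112.81960751]
0.05 [ -49.27007162 -154.34783731] [ -42.28656265 -118.90193195]
0.07 [ -62.71074941 -159.25558253] [ -55.9586546  -124.98425639]
0.09 [ -76.1514272  -164.16332775] [ -69.63074656 -131.06658082]
```

View pics/t2.png

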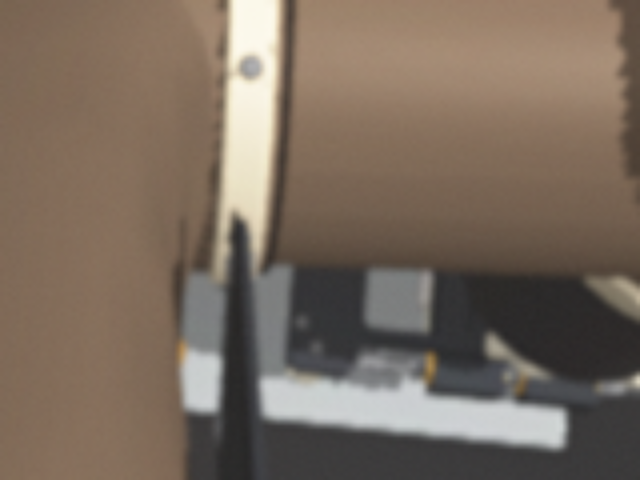

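The bracket is at about z = 80 mm, so it clears the slug. The top view is hidden by the arm. I continue the push, going by force.

Emit:
play_rows(rows=[{"slide":[-0.03,0,0],"delta_rot":[0,0,0],"fingers":-1},{"slide":[-0.03,0,0],"delta_rot":[0,0,0],"fingers":-1},{"slide":[-0.03,0,0],"delta_rot":[0,0,0],"fingers":-1},{"slide":[-0.03,0,0],"delta_rot":[0,0,0],"fingers":-1},{"slide":[-0.03,0,0],"delta_rot":[0,0,0],"fingers":-1},{"slide":[0,0,0],"delta_rot":[0,0,0],"fingers":-1}])

```text
time_s: 4.82
tcp_pos: [0.602, -0.1198, 0.015]
eef_rot: [-180.0, 0.0, -176.4]
contact_force: [-0.7, -0.6, -0.5]
gripper_width: 0.0004
gripper_force: 0.0
```

Emit:
play_rows(rows=[{"slide":[-0.01,0,0],"delta_rot":[0,0,0],"fingers":-1},{"slide":[-0.01,0,0],"delta_rot":[0,0,0],"fingers":-1},{"slide":[0,0,0],"delta_rot":[0,0,0],"fingers":-1}])

```text
time_s: 5.2
tcp_pos: [0.6046, -0.1197, 0.0151]
eef_rot: [-180.0, 0.0, -176.4]
contact_force: [0.2, -0.2, 0.4]
gripper_width: 0.0006
gripper_force: 0.0
```

Emit:
play_rows(rows=[{"slide":[-0.01,0,0],"delta_rot":[0,0,0],"fingers":-1},{"slide":[-0.01,0,0],"delta_rot":[0,0,0],"fingers":-1},{"slide":[0,0,0],"delta_rot":[0,0,0],"fingers":-1}])

```text
time_s: 5.58
tcp_pos: [0.6064, -0.1196, 0.0148]
eef_rot: [180.0, -0.1, -176.4]
contact_force: [-4.1, -0.7, 1.3]
gripper_width: 0.0002
gripper_force: 2.3
```

Emit:
play_rows(rows=[{"slide":[-0.01,0,0],"delta_rot":[0,0,0],"fingers":-1},{"slide":[0,0,0],"delta_rot":[0,0,0],"fingers":-1},{"slide":[0,0,0],"delta_rot":[0,0,0],"fingers":-1}])

```text
time_s: 5.95
tcp_pos: [0.6064, -0.1196, 0.0145]
eef_rot: [180.0, -0.3, -176.4]
contact_force: [-8.3, 0.1, 4.4]
gripper_width: 0.0008
gripper_force: 4.0
```

Contact is firm at P.x of about -4.7, as expected for the spacer against the rail. I back off, rise and look.

Emit:
play_rows(rows=[{"slide":[0.05,0,0],"delta_rot":[0,0,0],"fingers":-1},{"slide":[0.15,0,0],"delta_rot":[0,0,0],"fingers":-1},{"slide":[0.1,0,-0.35],"delta_rot":[0,0,0],"fingers":-1},{"slide":[0,0,-0.4],"delta_rot":[0,0,0],"fingers":-1},{"slide":[0,-0.35,-0.2],"delta_rot":[0,0,0],"fingers":-1},{"slide":[0,-0.35,0],"delta_rot":[0,0,0],"fingers":-1},{"slide":[0,-0.35,0],"delta_rot":[0,0,0],"fingers":-1},{"slide":[0,0,0],"delta_rot":[0,0,0],"fingers":-1}])

```text
time_s: 6.95
tcp_pos: [0.5743, -0.2827, 0.1575]
eef_rot: [-180.0, 0.1, -176.6]
contact_force: [-0.1, 0.3, -0.5]
gripper_width: 0.0007
gripper_force: 0.0
```

```bash
python3 -c "
from h import *
dl((24,-128),.08)
for n in('top','side'):
    c=cap(n);b=(255,165,405,270) if n=='top' else (240,180,402,298)
    x0,y0,x1,y1=b
    cv2.imwrite('pics/%s3.png'%n,cv2.resize(c['image'][y0:y1,x0:x1],None,fx=4.8,fy=4.8,interpolation=cv2.INTER_CUBIC))
    try:
        k,wh,a=rect(c,outline(c,b,212),.026);print(n,toP(k),wh,a)
    except Exception as e:print(e)"
```

```text
t 6.95 P [ -47.1 -234.9] z 157.5 rot [-1.7995e+02  9.0000e-02 -1.7660e+02] F [-0.1  0.3 -0.5] w 0.000665746649876297
delta [-0.471  0.715  0.517]
top [ 30.641757   -71.83027427] (19.76097297668457, 51.079689025878906) 2.846581220626831
side [-174.90592819  -11.62662442] (44.200355529785156, 65.69357299804688) 5.49261999130249
```

View pics/side3.png

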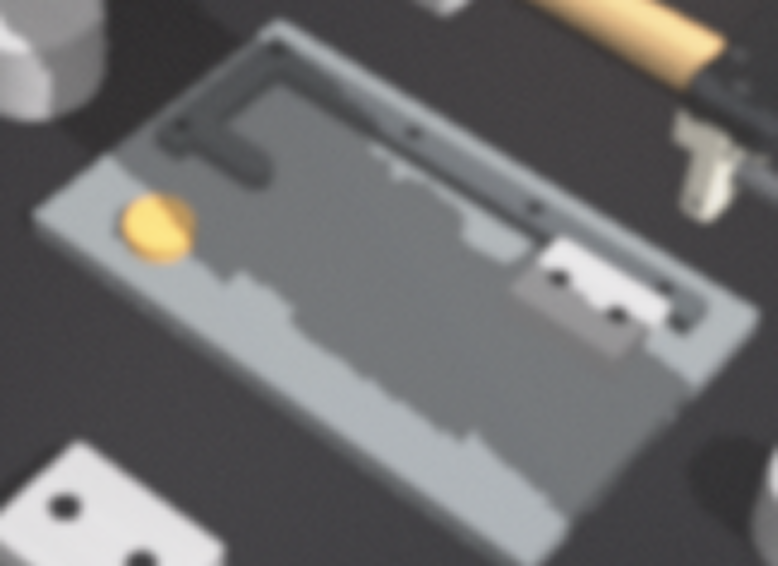

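The spacer lies square along the rail, at crop (605,295), with its centre at P.y of about -72. Next I move behind its -y end.

Emit:
play_rows(rows=[{"slide":[-0.24,0.36,0.1],"delta_rot":[0,0,0.04],"fingers":-1},{"slide":[-0.24,0.36,0.1],"delta_rot":[0,0,0],"fingers":-1},{"slide":[0,0,0.3],"delta_rot":[0,0,0],"fingers":-1},{"slide":[0,0,0.2],"delta_rot":[0,0,0],"fingers":-1},{"slide":[0,0,0],"delta_rot":[0,0,0],"fingers":-1},{"slide":[0,0,0],"delta_rot":[0,0,0],"fingers":-1}])

```text
time_s: 7.8
tcp_pos: [0.6363, -0.1736, 0.0559]
eef_rot: [-180.0, 0.1, -176.5]
contact_force: [-0.1, 0.3, -0.3]
gripper_width: 0.0002
gripper_force: 0.0
```

```bash
python3 -c "
from h import *
dl((24,-126),.0155)"
```

```text
t 7.8 P [  21.6 -130. ] z 55.9 rot [-1.7997e+02  1.1000e-01 -1.7650e+02] F [-0.1  0.3 -0.3] w 0.00023873262630495315
delta [-0.015  0.027  0.27 ]
```

Emit:
play_rows(rows=[{"slide":[-0.01,0.02,0.14],"delta_rot":[0,0,-0.02],"fingers":-1},{"slide":[0,0,0.13],"delta_rot":[0,0,0],"fingers":-1},{"slide":[0,0,0],"delta_rot":[0,0,0],"fingers":-1},{"slide":[0,0,0],"delta_rot":[0,0,0],"fingers":-1}])

```text
time_s: 8.3
tcp_pos: [0.6377, -0.1712, 0.0158]
eef_rot: [-180.0, 0.1, -176.5]
contact_force: [-0.6, 0.7, 0.3]
gripper_width: 0.0004
gripper_force: 0.0
```

Emit:
play_rows(rows=[{"slide":[0,0.03,0],"delta_rot":[0,0,0],"fingers":-1},{"slide":[0,0.03,0],"delta_rot":[0,0,0],"fingers":-1},{"slide":[0,0.03,0],"delta_rot":[0,0,0],"fingers":-1},{"slide":[0,0.03,0],"delta_rot":[0,0,0],"fingers":-1},{"slide":[-0.002,0.03,0],"delta_rot":[0,0,0],"fingers":-1},{"slide":[-0.002,0.03,0],"delta_rot":[0,0,0],"fingers":-1},{"slide":[0,0,0],"delta_rot":[0,0,0],"fingers":-1}])

```text
time_s: 9.18
tcp_pos: [0.6355, -0.1436, 0.0139]
eef_rot: [180.0, 0.0, -176.5]
contact_force: [-0.5, -0.4, -0.1]
gripper_width: 0.0003
gripper_force: 0.0
```

```bash
python3 -c "
from h import *
dl((24,-40),.0155)"
```

```text
t 9.175 P [  22.8 -100. ] z 13.9 rot [ 180.      0.   -176.45] F [-0.5 -0.4 -0.1] w 0.00025709686371894273
delta [-0.008  0.4   -0.011]
```

Emit:
play_rows(rows=[{"slide":[-0.003,0.05,-0.01],"delta_rot":[0,0,0],"fingers":-1},{"slide":[-0.002,0.05,0],"delta_rot":[0,0,0],"fingers":-1},{"slide":[-0.002,0.05,0],"delta_rot":[0,0,0],"fingers":-1},{"slide":[-0.002,0.05,0],"delta_rot":[0,0,0],"fingers":-1},{"slide":[-0.002,0.05,0],"delta_rot":[0,0,0],"fingers":-1},{"slide":[-0.002,0.05,0],"delta_rot":[0,0,0],"fingers":-1},{"slide":[-0.002,0.05,0],"delta_rot":[0,0,0],"fingers":-1},{"slide":[0,0,0],"delta_rot":[0,0,0],"fingers":-1}])

```text
time_s: 10.18
tcp_pos: [0.6346, -0.0908, 0.0155]
eef_rot: [180.0, 0.0, -176.4]
contact_force: [0.1, 0.3, -0.0]
gripper_width: 0.0003
gripper_force: 0.0
```

```bash
python3 -c "
from h import *
dl((24,20),.0155)
c=cap('side');x0,y0,x1,y1=(240,180,402,298)
cv2.imwrite('pics/s4.png',cv2.resize(c['image'][y0:y1,x0:x1],None,fx=4.8,fy=4.8,interpolation=cv2.INTER_CUBIC))"
```

```text
t 10.175 P [ 25.2 -47.2] z 15.5 rot [ 1.8000e+02  1.0000e-02 -1.7644e+02] F [ 0.1  0.3 -0. ] w 0.00031038624470056163
delta [ 0.008  0.448 -0.   ]
```

View pics/s4.png

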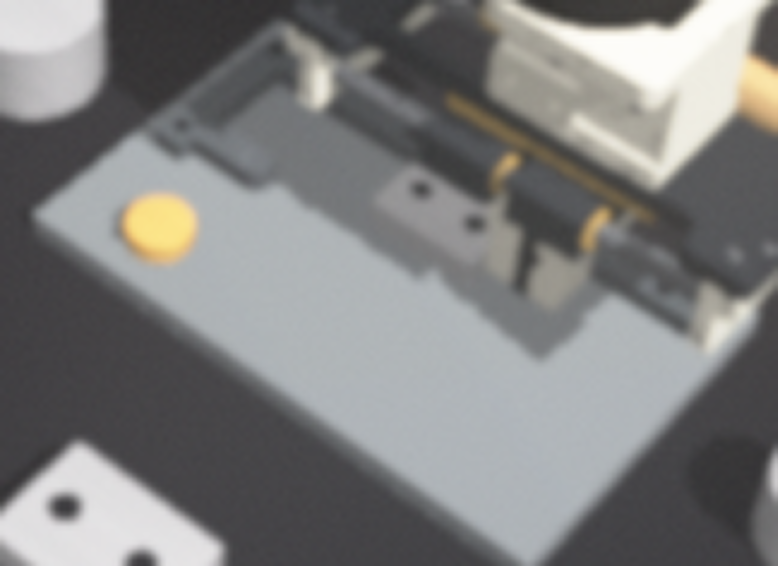

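The fingertips at about (535,265) are pushing the spacer, whose marks are at (421,190) and (475,222). I'll check the offset from the rail using the marks.

```bash
python3 -c "
from h import *
c=cap('side')
for p in[(421,190),(475,222)]:print(toP(ray(c,p[0]/4.8+240-.4,p[1]/4.8+180-.4,.026)))
print('rail pts')
for p in[(413,131),(535,206),(277,47)]:print(toP(ray(c,p[0]/4.8+240-.4,p[1]/4.8+180-.4,.022)))"
```

```text
[22.69729865  6.97090329]
[ 23.56246647 -18.5963061 ]
rail pts
[48.76436614 30.92741532]
[ 48.90689797 -29.16519502]
[ 48.77250479 102.81519869]
```

The spacer is within about 1 mm of the rail, with about 76 mm still to go.

Emit:
play_rows(rows=[{"slide":[-0.002,0.05,0],"delta_rot":[0,0,0],"fingers":-1},{"slide":[-0.002,0.05,0],"delta_rot":[0,0,0],"fingers":-1},{"slide":[-0.002,0.05,0],"delta_rot":[0,0,0],"fingers":-1},{"slide":[-0.002,0.05,0],"delta_rot":[0,0,0],"fingers":-1},{"slide":[-0.002,0.05,0],"delta_rot":[0,0,0],"fingers":-1},{"slide":[-0.002,0.05,0],"delta_rot":[0,0,0],"fingers":-1},{"slide":[-0.002,0.05,0],"delta_rot":[0,0,0],"fingers":-1},{"slide":[-0.002,0.05,0],"delta_rot":[0,0,0],"fingers":-1}])

```text
time_s: 11.28
tcp_pos: [0.6332, -0.031, 0.0154]
eef_rot: [180.0, -0.0, -176.5]
contact_force: [0.5, -0.3, 1.1]
gripper_width: 0.0008
gripper_force: 0.2
```

Emit:
play_rows(rows=[{"slide":[-0.002,0.03,0],"delta_rot":[0,0,0],"fingers":-1},{"slide":[-0.002,0.02,0],"delta_rot":[0,0,0],"fingers":-1},{"slide":[0,0,0],"delta_rot":[0,0,0],"fingers":-1}])

```text
time_s: 11.65
tcp_pos: [0.6335, -0.0237, 0.0155]
eef_rot: [180.0, 0.0, -176.5]
contact_force: [-1.3, 1.1, 0.7]
gripper_width: 0.0005
gripper_force: 0.0
```

```bash
python3 -c "
from h import *
st()
c=cap('side');x0,y0,x1,y1=(240,180,402,298)
cv2.imwrite('pics/s5.png',cv2.resize(c['image'][y0:y1,x0:x1],None,fx=4.8,fy=4.8,interpolation=cv2.INTER_CUBIC))"
```

```text
t 11.65 P [28.3 19.8] z 15.5 rot [ 1.8000e+02  1.0000e-02 -1.7647e+02] F [-1.3  1.1  0.7] w 0.0005283608713143519
```

Emit:
play_rows(rows=[{"slide":[0,0.02,0],"delta_rot":[0,0,0],"fingers":-1},{"slide":[0,0.015,0],"delta_rot":[0,0,0],"fingers":-1},{"slide":[0,0.01,0],"delta_rot":[0,0,0],"fingers":-1},{"slide":[0,0,0],"delta_rot":[0,0,0],"fingers":-1}])

```text
time_s: 12.2
tcp_pos: [0.6329, -0.0171, 0.0154]
eef_rot: [180.0, 0.0, -176.5]
contact_force: [-0.2, 0.5, 0.2]
gripper_width: 0.0003
gripper_force: 0.0
```

Emit:
play_rows(rows=[{"slide":[0,0.01,0],"delta_rot":[0,0,0],"fingers":-1},{"slide":[0,0.01,0],"delta_rot":[0,0,0],"fingers":-1},{"slide":[0,0,0],"delta_rot":[0,0,0],"fingers":-1}])

```text
time_s: 12.58
tcp_pos: [0.6327, -0.0141, 0.0154]
eef_rot: [180.0, 0.0, -176.5]
contact_force: [-0.8, 0.5, -0.6]
gripper_width: 0.0004
gripper_force: 0.0
```

Emit:
play_rows(rows=[{"slide":[0,0.01,0],"delta_rot":[0,0,0],"fingers":-1},{"slide":[0,0,0],"delta_rot":[0,0,0],"fingers":-1}])

```text
time_s: 12.82
tcp_pos: [0.6327, -0.0134, 0.0155]
eef_rot: [-180.0, -0.0, -176.5]
contact_force: [0.9, -4.5, -0.1]
gripper_width: 0.0003
gripper_force: 2.4
```

Emit:
play_rows(rows=[{"slide":[0,0.01,0],"delta_rot":[0,0,0],"fingers":-1},{"slide":[0,0,0],"delta_rot":[0,0,0],"fingers":-1}])

```text
time_s: 13.08
tcp_pos: [0.6326, -0.0132, 0.0157]
eef_rot: [-179.9, -0.0, -176.5]
contact_force: [2.4, -11.8, -0.5]
gripper_width: 0.0007
gripper_force: 6.0
```

```bash
python3 -c "
from h import *
st()
c=cap('side');x0,y0,x1,y1=(240,180,402,298)
cv2.imwrite('pics/s6.png',cv2.resize(c['image'][y0:y1,x0:x1],None,fx=4.8,fy=4.8,interpolation=cv2.INTER_CUBIC))"
```

```text
t 13.075 P [28.1 30.4] z 15.7 rot [-1.7988e+02 -3.0000e-02 -1.7649e+02] F [  2.4 -11.8  -0.5] w 0.0007407673818196497
```

View pics/s6.png

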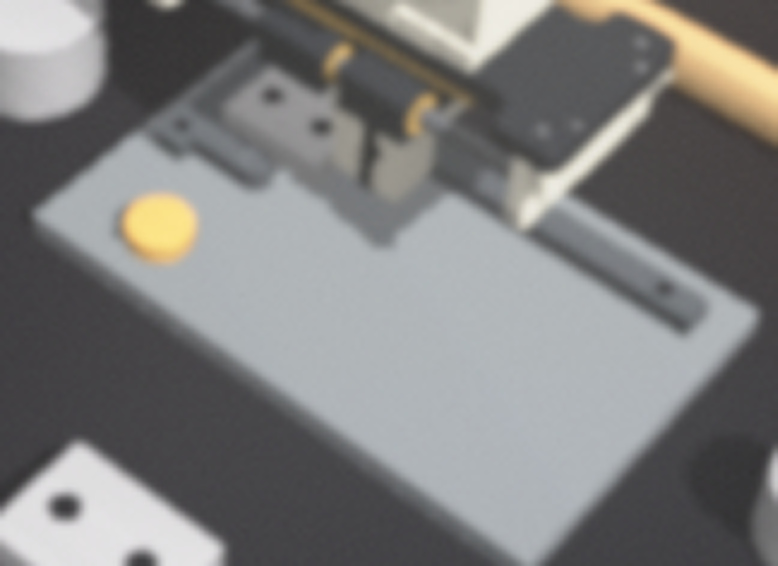

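The spacer is in the pocket against the stop, with marks at (272,96) and (320,127). I back straight off, lift away and look.

Emit:
play_rows(rows=[{"slide":[0,-0.05,0],"delta_rot":[0,0,0],"fingers":-1},{"slide":[0,-0.15,0],"delta_rot":[0,0,0],"fingers":-1},{"slide":[0,-0.1,-0.35],"delta_rot":[0,0,0],"fingers":-1},{"slide":[0,-0.35,-0.4],"delta_rot":[0,0,0],"fingers":-1},{"slide":[0,-0.4,0],"delta_rot":[0,0,0],"fingers":-1},{"slide":[0,-0.4,0],"delta_rot":[0,0,0],"fingers":-1},{"slide":[0,-0.4,0],"delta_rot":[0,0,0],"fingers":-1},{"slide":[0,0,0],"delta_rot":[0,0,0],"fingers":-1}])

```text
time_s: 14.12
tcp_pos: [0.6478, -0.2819, 0.1142]
eef_rot: [180.0, -0.0, -176.8]
contact_force: [-0.8, 0.5, 0.1]
gripper_width: 0.0003
gripper_force: 0.0
```

```bash
python3 -c "
from h import *
st()
for n,b in(('top',(265,175,325,225)),('side',(262,180,330,226))):
    c=cap(n);x0,y0,x1,y1=b
    cv2.imwrite('pics/%s7.png'%n,cv2.resize(c['image'][y0:y1,x0:x1],None,fx=8,fy=8,interpolation=cv2.INTER_CUBIC))
a,b=cv2.imread('pics/top7.png'),cv2.imread('pics/side7.png')
s=cv2.resize(np.hstack([cv2.copyMakeBorder(a,0,400-a.shape[0],0,0,0),cv2.copyMakeBorder(b,0,400-b.shape[0],0,0,0)]),None,fx=.78,fy=.78)
print(s.shape);cv2.imwrite('pics/f7.png',s)"
```

```text
t 14.125 P [  26.4 -238.7] z 114.2 rot [ 1.7999e+02 -3.0000e-02 -1.7678e+02] F [-0.8  0.5  0.1] w 0.00026413916408969413
(312, 799, 3)
```

View pics/f7.png

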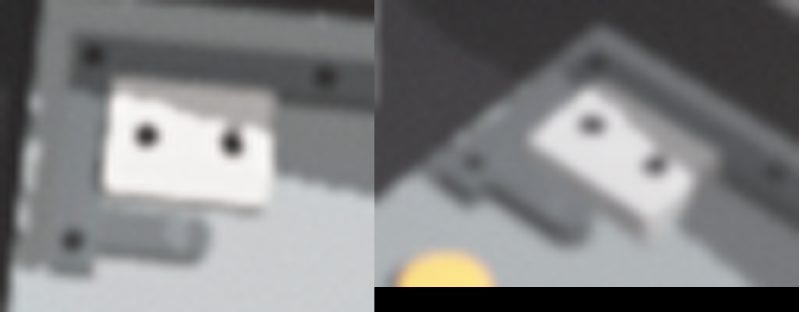

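The spacer sits in the corner: its top edge meets the rail, its left edge meets the stop, and there is a gap at the cheek. I'll confirm numerically from the marks at (146,135) and (232,143) and the screws at (93,53) and (325,76), then hand in.

```bash
python3 -c "
from h import *
c=cap('top')
f=lambda p,z:toP(ray(c,p[0]/6.24+265-.4,p[1]/6.24+175-.4,z))
m=[f(p,.026) for p in((146,135),(232,143))];s=[f(p,.022) for p in((93,53),(325,76),(72,240))]
print(m,s)
d=s[0]-s[1];e=m[0]-m[1];n=np.array([d[1],-d[0]])/np.hypot(*d);mid=(m[0]+m[1])/2
print('ang',np.degrees(np.arctan2(e[1],e[0])-np.arctan2(d[1],d[0])),'x off (25+)',n@(s[0]-mid),'y off (stop screw 32)',(d/np.hypot(*d))@(s[2]-mid),(d/np.hypot(*d))@(s[0]-mid))"
```

```text
[array([22.71796175, 84.4248629 ]), array([22.8790717 , 58.05309276])] [array([ 48.15775057, 103.43976166]), array([48.0842318, 31.3781084]), array([-11.36654239, 103.60447546])]
ang 0.4084803131714413 x off (25+) 25.32636876696237 y off (stop screw 32) 32.33062491318224 32.226639069161976
```

Measured against the screws, the spacer is within about 0.4 mm of home and square within 0.5°.

```bash
python3 -c "
from h import *
print(r.close_job())"
```

```text
the job is handed in; nothing more can be done
None
```

The spacer was pushed flat to the rail and slid into the corner pocket; the last image puts it about 0.4 mm from home on both faces and within 0.5° of square. The hand was clear and the job went in at about 14 s, but the hand-in returned no verdict, and I didn't re-measure the slugs, disc and hammer, though no contact with them showed up.

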